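# Spread a snap ring over an axle stub

## Task

Pick the snap-ring pliers up off their wooden rest, squeeze the handles so that the ring on their tips is spread fully open, and slide the ring, level, down over the top end of the upright axle stub until it lies around the groove just above the wheel's washer. Finish while holding it there: the pliers stay in the gripper, handles squeezed and ring spread, without pressing hard on the wheel and without letting go. Leave the glue bottle, the tin, the screwdriver, the clear case and the black tape case where they are.

Things in the scene. Friction and masses are not known exactly. Their poses are not given: they have to be found in the camera images.
- pliers_grip (a point): Where to grip the pliers: midway between the handles, mid-height (57 mm above the table at the start). x runs from handles to tips, y across the handles (squeeze along y), z up. Let go, the sprung handles splay: 48 mm wide outside here, 53 mm 16 mm further back. Fully squeezed: parallel, 26 mm wide, at a firm stop. Squeezing takes 9 N here; grip with 25 to 40 N.
- pliers: Steel snap-ring pliers, 0.17 kg, 217 mm long, lying level on the rest. Origin at the rivet, level with the handles' underside; same axes; the grip is 65 mm behind it. Two black flat-sided handles, each 8 mm thick, 14 mm high, from 25 to 130 mm behind the rivet. The thin tips bend straight down 55 mm ahead of the rivet and carry the ring.
- snap_ring (a point): Centre of the ring when spread, mid-thickness, 132 mm ahead of the grip and 37 mm below it; same axes. A dark steel C of 3.6 mm round wire that stays hooked on the pliers' tips by its ears; level when the pliers are. Spread: 31 mm inside, 38 outside. Let go: about 20 mm inside, too narrow for the stub. The jaws run 33 mm above it; its gap faces the handles.
- lever_left (a joint): How far the pliers are squeezed (rad, turn of one handle about the rivet; the other mirrors it): 0 let go, 0.17 fully squeezed and the ring fully spread.
- groove (a point): Middle of the groove in the upright steel stub, on its axis, z up. Stub 24 mm thick; groove 6 mm high, 19 mm thick, right on top of a 48 mm washer (washer top 3 mm below this point, 78 mm above the table). Below it a wheel 90 mm across, top at 71 mm, on a 100 mm square foot. A ring lying on the washer has its middle 1.2 mm below this point. Fixed; its place varies.
- stub_top (a point): Top end of the axle stub, on its axis, 23 mm above the groove's middle, 104 mm above the table.
- rest: Wooden rest of the pliers, fixed; origin under its middle, x along the pliers, z up. Base board 170 x 85 x 12 mm; two posts 50 mm high: one under the rivet (55 mm ahead of the origin, 20 mm long, 26 wide), one under the handle ends (65 mm behind, 14 long, 85 wide). The grip is between them, about 10 mm behind the origin.
- glue: Bystander: white glue bottle, 44 mm across, 110 mm high, standing; origin under its base.
- tin_center (a point): Bystander: small round aluminium tin, 56 mm across, 40 mm high; its centre.
- driver: Bystander: screwdriver, 175 mm long, 20 mm thick, wooden handle; origin under its middle.
- bit_case: Bystander: clear shallow divided case 90 x 120 x 25 mm; origin under its middle.
- roll: Bystander: black round tape case 64 mm across, 24 mm high; origin under its middle.
There are look-alikes about, which are no part of the job. Leave any orange look-alike of the pliers alone.

How it is judged:
By the outcome, as a careful person would: the job done as asked, in the order asked, and still so for the second after the job is handed in, while the arm keeps its last pose, push and grip.
It also fails if it takes over 35 s, if anything falls off the work surface, if the arm or the gripper's body presses on something with over 40 N, if the wrist force passes 120 N, or if a joint passes its speed limit or range.

## Robot

A 6-joint arm with a two-finger parallel gripper is mounted at the origin on the work surface. World frame = base frame: x ahead of the robot, y to its left, z up, the work surface at z = 0. Lengths are in m, angles in rad, forces in N, time in s.
With the tool pointing down it reaches from about 0.35 to 0.85 m from the base axis. Payload 8.1 kg.
Tool frame: the origin (TCP) lies at the very end of the fingers, on their centre line; the grasp point (between the pads) lies 19 mm behind it; z points along the fingers, y is the direction in which the jaws open and shut (so a half turn about z gives the same grasp; the last joint's range is limited). The gripper opens to 93 mm and grips with 3 to 60 N. Pads are 15 mm wide; open, the fingers measure 128 mm over their backs; the gripper's body (75 mm by 188 mm) begins 65 mm behind the grasp point.
Start: joints at [1.236, 0.13, 1.488, -0, 1.523, -0.085], TCP at [0.148, 0.581, 0.219] pointing down, gripper open.
Joint ranges: [-2.96, 2.96], [-0.89, 2.26], [0.02, 2.5], [-1.34, 4.48], [0, 2.73], [-2.66, 2.66]. Speed limits (rad/s): [2.39, 2.39, 2.79, 3.14, 3.14, 3.14].

## Interface

Orientations are given as a rotation vector (axis times angle).
In Python, from station import bot, cams gives the robot as it stands.
- The arm moves only by the tool arm_command, never from a script. Its argument "rows" is a list of rows, each a list of 3 entries, a list of its own where there are three numbers: the shift along the tool's x, y, z in mm, then the turn, a rotation vector about the tool's x, y, z in degrees, then the opening, from 0 (shut) to 1 (fully open). A call has 1 to 8 rows; each row shifts and turns the commanded pose from where the row before left it, along the tool's axes as they then stand; what a row does not reach is not made up. A row lasts 1/12 s, in which the tool goes at most 41.7 mm and 7.16 degrees, less where a joint would pass 70% of its speed; a pose out of reach is approached as far as the arm can. A call is refused whole if a number of a shift passes 41.7 or a number of a turn 7.16, either way. A call with a gripper value outside its range is refused whole. The fingers move at their own pace and stop on an object; "force" is the grip in N (left out, the last holds). Time passes only in rows, so rows that do not move let the fingers close. It gives the time, the measured TCP pose, the force and the opening at its end, in the units of the state.
- bot.observe(): the state, without advancing time (a new reading comes with each control period).
- cams.capture(name): name is "scene" or "top" or "wrist"; returns a dict with "img" (480x640x3 uint8, red, green, blue), "mtx" (3x3 intrinsics, pixels), "world_from_camera" (4x4, takes a point from camera to world coordinates). Camera axes: x right, y up, looking along -z (the intrinsics and any distortion apply to the point x, -y, -z); pixel columns grow to the right and rows downward; lengths in m; the calibration is good to about 2 mm. A picture is of the moment at which its call begins. There is no depth.
- bot.hand_in(): hands the job in, once; it reports no verdict.
The state is a dict: "clock": time; "joints": joint angles; "joint_vel": joint speeds; "joint_torque": joint torques, N m; "ee_pos": TCP position; "tool_rot": TCP orientation; "ft_force": force on the tool from outside, world axes, zero at the start; "wrist_torque": the same for the moment, N m; "grip_width": opening from 0.0 (shut) to 1.0 (fully open).
Only numpy, scipy, OpenCV 4.12 (cv2) and the standard library are available. Lean on these libraries where they do the work, as an engineer would, in place of code of your own. Each camera call takes 0.05 s, during which the arm holds its last target.

## Working session

There is one attempt and no reset: what is moved stays moved. The work goes in short steps, Python scripts to look and compute and a tool call to move; the robot and the scene stay as the last step left them, time stands still between calls to the robot, and variables do not carry over. Pictures are saved under pics/ and viewed, and the job is handed in when it is done.

Besides the shell and the picture viewer there is one more tool, called after "Emit:" as name([rows], argument=value, ...), one row to a line, values as JSON. arm_command: Moves the arm, as the interface text tells. Its arguments: {"type":"object","properties":{"rows":{"type":"array","items":{"type":"array"}},"force":{"type":"number"}},"required":["rows"]}

```bash
mkdir -p pics
cat > h.py <<'E'
import numpy as np,cv2
from station import bot,cams
def cap(n,f):
    c=cams.capture(n); cv2.imwrite('pics/'+f,c['img'][:,:,::-1]); np.savez('pics/'+f+'.npz',**{k:c[k] for k in('img','mtx','world_from_camera')}); return c
def ray(c,u,v):
    K=c['mtx'];T=c['world_from_camera']
    d=np.linalg.inv(K)@[u,v,1]; d=T[:3,:3]@np.array([d[0],-d[1],-d[2]]); return T[:3,3],d/np.linalg.norm(d)
def onz(c,u,v,z):
    o,d=ray(c,u,v); return o+d*(z-o[2])/d[2]
def proj(c,p):
    T=np.linalg.inv(c['world_from_camera']); q=T[:3,:3]@np.asarray(p)+T[:3,3]; q=c['mtx']@[q[0],-q[1],-q[2]]; return q[:2]/q[2]
def load(f): return dict(np.load('pics/'+f+'.npz'))
E
python3 - <<'E'
from h import *
for n in('scene','top','wrist'):
    c=cap(n,n+'1.png');print(n,list(c.keys()),c['mtx'].round(1).tolist(),c['world_from_camera'].round(3).tolist())
print(bot.observe())
E
```

```text
scene ['img', 'mtx', 'world_from_camera'] [[614.7, 0.0, 331.3], [0.0, 614.7, 232.2], [0.0, 0.0, 1.0]] [[-0.106, -0.512, 0.853, 1.707], [0.994, -0.066, 0.084, 0.135], [0.013, 0.857, 0.516, 0.833], [0.0, 0.0, 0.0, 1.0]]
top ['img', 'mtx', 'world_from_camera'] [[585.9, 0.0, 324.6], [0.0, 585.9, 246.6], [0.0, 0.0, 1.0]] [[0.004, 0.991, -0.135, 0.326], [-1.0, 0.004, -0.002, 0.016], [-0.001, 0.135, 0.991, 1.511], [0.0, 0.0, 0.0, 1.0]]
wrist ['img', 'mtx', 'world_from_camera'] [[408.8, 0.0, 320.1], [0.0, 408.8, 249.1], [0.0, 0.0, 1.0]] [[0.248, -0.932, -0.266, 0.075], [0.969, 0.238, 0.069, 0.6], [-0.002, -0.275, 0.962, 0.385], [0.0, 0.0, 0.0, 1.0]]
{'clock': 0.15, 'joints': array([ 1.23556831e+00,  1.30993454e-01,  1.48902037e+00,  1.26400707e-05,
        1.52301510e+00, -8.53689291e-02]), 'joint_vel': array([-0.00145986, -0.00397846, -0.00254437, -0.00101723,  0.00060738,
       -0.00140746]), 'joint_torque': array([ 1.08819782e-03, -5.60481548e+01, -4.92331123e+01,  7.68363336e-02,
        3.08326737e-02, -1.20832556e-04]), 'ee_pos': array([0.14817057, 0.58096193, 0.21782979]), 'tool_rot': array([-3.91419565e-01, -3.11679787e+00,  2.20202471e-03]), 'ft_force': array([ 0.47276045, -0.23334545,  0.91983597]), 'wrist_torque': array([ 0.07029116,  0.02153904, -0.02115824]), 'grip_width': 1.0032353510163659}
```

View pics/scene1.png

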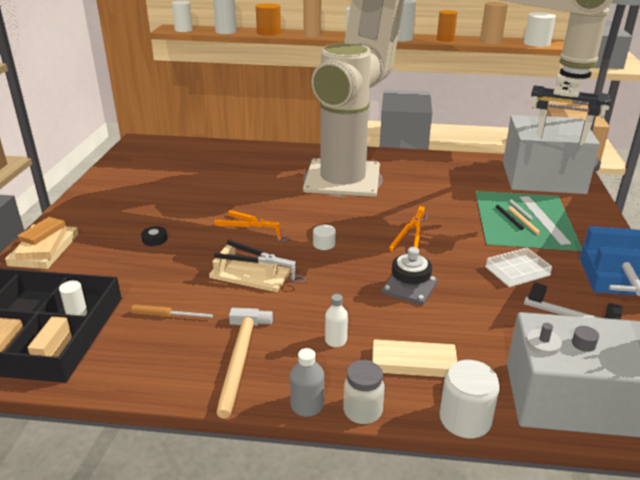

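View pics/top1.png

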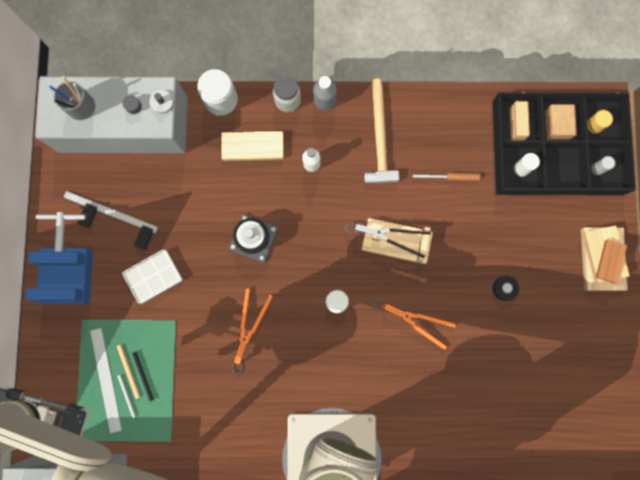

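View pics/wrist1.png

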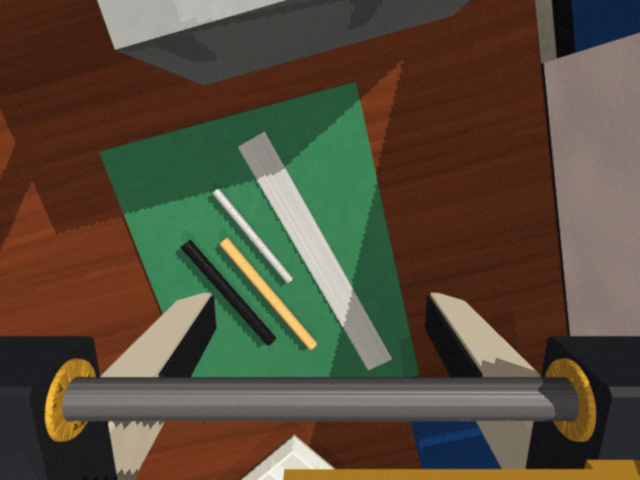

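The top view shows the pliers on the rest around (395,240), tips pointing left (+y). The stub is at about (251,235). The orange decoys are at (250,330) and (415,325). I'll zoom in to measure.

Run:
```python
from h import *
c=load('top1.png');s=load('scene1.png')
a=cv2.resize(c['img'][195:285,210:450,::-1],None,fx=3.3,fy=3.3,interpolation=cv2.INTER_CUBIC)
b=cv2.resize(s['img'][220:310,200:450,::-1],None,fx=3.168,fy=3.168,interpolation=cv2.INTER_CUBIC)
cv2.imwrite('pics/z1.png',np.vstack([a,b]))
print(a.shape)
for n,(u,v) in dict(tipL=(349,230),h1=(431,232),h2=(423,257)).items(): print(n,onz(c,u,v,.06).round(3))
print('stub',onz(c,251,234,.104).round(3))
```

```text
(297, 792, 3)
tipL [ 0.566 -0.043  0.06 ]
h1 [ 0.562 -0.249  0.06 ]
h2 [ 0.499 -0.227  0.06 ]
stub [0.548 0.197 0.104]
```

View pics/z1.png

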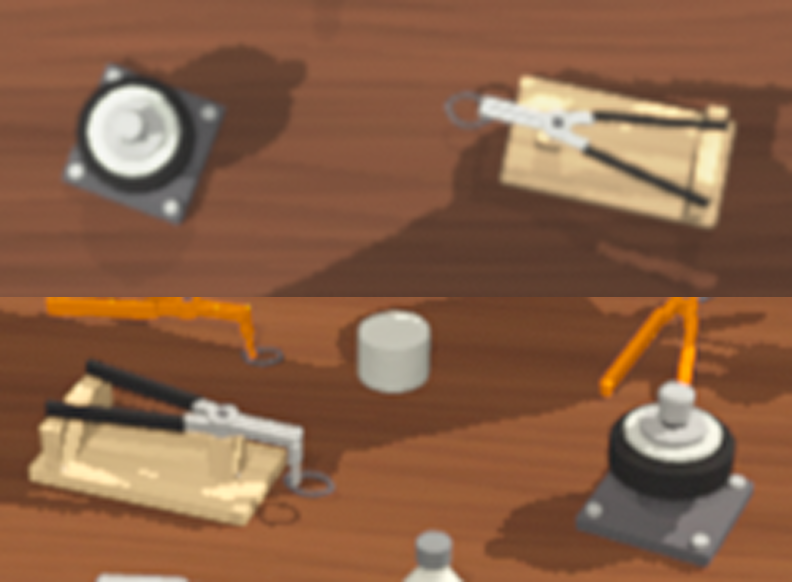

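```bash
cat >> h.py <<'E'
from scipy.spatial.transform import Rotation as Ro
def plan(p,yaw_toolx,n,R0=None,p0=None):
    "tool-down target: TCP p, tool x at yaw; prints n rows"
    s=bot.observe(); p0=s['ee_pos'] if p0 is None else np.array(p0); R0=Ro.from_rotvec(s['tool_rot']) if R0 is None else R0
    x=np.array([np.cos(yaw_toolx),np.sin(yaw_toolx),0]);z=np.array([0,0,-1.]);R1=Ro.from_matrix(np.c_[x,np.cross(z,x),z])
    dr=(R0.inv()*R1).as_rotvec()
    P=[p0+(np.array(p)-p0)*(i/n) for i in range(n+1)]
    print('turn total deg',np.degrees(dr).round(2),'per row',np.degrees(dr/n).round(2))
    for i in range(n):
        R=R0*Ro.from_rotvec(dr*i/n); print((R.inv().apply(P[i+1]-P[i])*1e3).round(1).tolist())
E
python3 - <<'E'
from h import *
c=load('top1.png')
f=lambda u,v,z:onz(c,210+u/3.3,195+v/3.3,z)
r=f(558,122,.066);t=f(487,107,.064);e1=f(725,125,.064);e2=f(705,203,.064)
m=(e1+e2)/2
for a in(r,t,e1,e2):print(a.round(4))
d=r-m;print(np.degrees(np.arctan2(d[1],d[0])),np.hypot(*d[:2]));d=t-m;print(np.degrees(np.arctan2(d[1],d[0])))
u=d[:2]/np.hypot(*d[:2]);g=r[:2]-.065*u;print('grip',g)
print(bot.observe()['ee_pos'])
plan([g[0],g[1],.22],np.arctan2(u[1],u[0]),21)
E
```

```text
[ 0.5604 -0.118   0.066 ]
[ 0.5721 -0.0644  0.064 ]
[ 0.559  -0.2446  0.064 ]
[ 0.4994 -0.2284  0.064 ]
75.23583721041014 0.1225724057306037
76.01462144051021
grip [ 0.54473778 -0.18106263]
[0.14817057 0.58096193 0.21782979]
turn total deg [-7.000e-02  6.000e-02  8.967e+01] per row [-0.    0.    4.27]
[-27.3, -30.5, -0.1]
[-29.5, -28.4, -0.1]
[-31.5, -26.1, -0.1]
[-33.4, -23.7, -0.1]
[-35.0, -21.1, -0.1]
[-36.5, -18.5, -0.1]
[-37.8, -15.7, -0.1]
[-38.8, -12.8, -0.1]
[-39.7, -9.9, -0.1]
[-40.3, -6.9, -0.1]
[-40.7, -3.9, -0.1]
[-40.9, -0.9, -0.1]
[-40.8, 2.2, -0.1]
[-40.6, 5.2, -0.1]
[-40.1, 8.2, -0.1]
[-39.3, 11.2, -0.1]
[-38.4, 14.1, -0.1]
[-37.3, 16.9, -0.1]
[-35.9, 19.6, -0.1]
[-34.3, 22.2, -0.1]
[-32.6, 24.7, -0.1]
```

Run:
```python
from h import *
plan([.545,-.181,.22],np.radians(75.7),24)
```

```text
turn total deg [-7.000e-02  6.000e-02  8.998e+01] per row [-0.    0.    3.75]
[-23.9, -26.7, -0.1]
[-25.6, -25.1, -0.1]
[-27.1, -23.3, -0.1]
[-28.6, -21.5, -0.1]
[-30.0, -19.6, -0.1]
[-31.2, -17.6, -0.1]
[-32.3, -15.5, -0.1]
[-33.2, -13.4, -0.1]
[-34.0, -11.2, -0.1]
[-34.7, -8.9, -0.1]
[-35.2, -6.6, -0.1]
[-35.5, -4.3, -0.1]
[-35.7, -2.0, -0.1]
[-35.8, 0.4, -0.1]
[-35.7, 2.7, -0.1]
[-35.4, 5.0, -0.1]
[-35.0, 7.3, -0.1]
[-34.5, 9.6, -0.1]
[-33.8, 11.8, -0.1]
[-32.9, 14.0, -0.1]
[-31.9, 16.1, -0.1]
[-30.8, 18.2, -0.1]
[-29.6, 20.2, -0.1]
[-28.2, 22.1, -0.1]
```

Emit:
arm_command([
  [[-24, -26.7, 0], [0, 0, 3.75], 1],
  [[-25.6, -25, 0], [0, 0, 3.75], 1],
  [[-27, -23.3, 0], [0, 0, 3.75], 1],
  [[-28.6, -21.5, 0], [0, 0, 3.75], 1],
  [[-30, -19.6, 0], [0, 0, 3.75], 1],
  [[-31.2, -17.6, 0], [0, 0, 3.75], 1],
  [[-32.3, -15.5, 0], [0, 0, 3.75], 1],
  [[-33.2, -13.4, 0], [0, 0, 3.75], 1],
])

```text
clock: 0.82
ee_pos: [0.2809, 0.3258, 0.2184]
tool_rot: [1.189, 2.908, -0.0]
ft_force: [-0.4, 0.7, 1.1]
grip_width: 0.998
```

Emit:
arm_command([
  [[-34, -11.2, 0], [0, 0, 3.75], 1],
  [[-34.7, -9, 0], [0, 0, 3.75], 1],
  [[-35.2, -6.6, 0], [0, 0, 3.75], 1],
  [[-35.5, -4.3, 0], [0, 0, 3.75], 1],
  [[-35.7, -2, 0], [0, 0, 3.75], 1],
  [[-35.8, 0.4, 0], [0, 0, 3.75], 1],
  [[-35.7, 2.7, 0], [0, 0, 3.75], 1],
  [[-35.4, 5, 0], [0, 0, 3.75], 1],
])

```text
clock: 1.48
ee_pos: [0.4132, 0.0716, 0.2186]
tool_rot: [1.902, 2.5, 0.0]
ft_force: [-0.0, 0.9, -0.1]
grip_width: 1.001
```

Emit:
arm_command([
  [[-35, 7.3, 0], [0, 0, 3.75], 1],
  [[-34.5, 9.6, 0], [0, 0, 3.75], 1],
  [[-33.8, 11.8, 0], [0, 0, 3.75], 1],
  [[-33, 14, 0], [0, 0, 3.75], 1],
  [[-32, 16, 0], [0, 0, 3.75], 1],
  [[-30.8, 18.2, 0], [0, 0, 3.75], 1],
  [[-29.6, 20.2, 0], [0, 0, 3.75], 1],
  [[-28.2, 22, 0], [0, 0, 3.75], 1],
])

```text
clock: 2.15
ee_pos: [0.5452, -0.1825, 0.2182]
tool_rot: [-2.484, -1.923, 0.0]
ft_force: [-0.1, 0.7, 1.1]
grip_width: 1.001
```

Emit:
arm_command([
  [[0, 0, 0], [0, 0, 0], 1],
  [[0, 0, 0], [0, 0, 0], 1],
])

```text
clock: 2.32
ee_pos: [0.5446, -0.1822, 0.2173]
tool_rot: [-2.482, -1.923, 0.002]
ft_force: [-0.4, 1.1, -0.3]
grip_width: 1.0
```

Run:
```python
from h import *
cap('wrist','w2.png');cap('top','t2.png');s=bot.observe()
print(s['clock'],s['ee_pos'],s['tool_rot'],s['joints'].round(2),s['ft_force'])
```

```text
2.4167 [ 0.54442085 -0.1802578   0.21815746] [-2.47939674e+00 -1.92729207e+00  4.71908507e-04] [-0.41  0.06  1.56  0.    1.52 -0.16] [0.19844552 0.17410771 0.32550919]
```

View pics/w2.png

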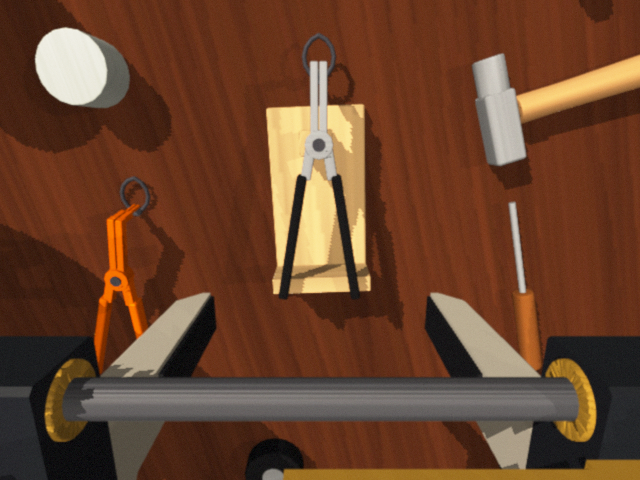

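The pliers are seen well: rivet about (319,145), jaws ending at about (318,64), handle ends about (284,296) and (354,295), ring around (319,55).

Run:
```python
from h import *
c=load('w2.png')
im=c['img'][:,:,::-1]
cv2.imwrite('pics/z2.png',cv2.resize(im[25:305,245:395],None,fx=2.1*1.0,fy=2.1,interpolation=cv2.INTER_CUBIC))
g=cv2.cvtColor(np.ascontiguousarray(im),cv2.COLOR_BGR2GRAY)
# dark handles rows 190..262
mids=[]
for v in range(190,262,6):
    row=g[v,275:365].astype(int); d=np.where(row<60)[0]+275
    l=d[d<320];r=d[d>=320]
    if len(l) and len(r): print(v,l.min(),l.max(),r.min(),r.max()); mids.append(((l.min()+l.max())/4+(r.min()+r.max())/4,v))
P=np.array([onz(c,u,v,.064)[:2] for u,v in mids])
for p,q in zip(mids,P):print(p,q.round(4))
rv=onz(c,319,145,.066);print('rivet',rv)
d=rv[:2]-P.mean(0);print('yaw',np.degrees(np.arctan2(d[1],d[0])))
tp=onz(c,318.5,64,.064);d=tp[:2]-rv[:2];print('yaw jaws',np.degrees(np.arctan2(d[1],d[0])),np.hypot(*d)); d=tp[:2]-P.mean(0);print('yaw all',np.degrees(np.arctan2(d[1],d[0])))
ct=load('t2.png')
print(Ro.from_rotvec(bot.observe()['tool_rot']).as_matrix()[:,0])
```

```text
190 296 303 334 342
196 295 302 335 343
202 294 301 336 344
208 293 300 337 345
214 292 299 338 346
220 291 298 339 347
226 290 298 340 348
232 289 297 341 349
238 288 296 342 349
244 287 295 343 350
250 286 294 344 351
256 285 293 345 352
(np.float64(318.75), 190) [ 0.5519 -0.1497]
(np.float64(318.75), 196) [ 0.5507 -0.1542]
(np.float64(318.75), 202) [ 0.5495 -0.1588]
(np.float64(318.75), 208) [ 0.5483 -0.1635]
(np.float64(318.75), 214) [ 0.5471 -0.1681]
(np.float64(318.75), 220) [ 0.5459 -0.1729]
(np.float64(319.0), 226) [ 0.5448 -0.1777]
(np.float64(319.0), 232) [ 0.5436 -0.1825]
(np.float64(318.75), 238) [ 0.5421 -0.1873]
(np.float64(318.75), 244) [ 0.5409 -0.1921]
(np.float64(318.75), 250) [ 0.5396 -0.197 ]
(np.float64(318.75), 256) [ 0.5383 -0.202 ]
rivet [ 0.56068721 -0.11652568  0.066     ]
yaw 75.31016257523757
yaw jaws 75.85102044282598 0.05673548944589247
yaw all 75.57091548031111
[2.46703493e-01 9.69090871e-01 5.18998862e-04]
```

View pics/z2.png

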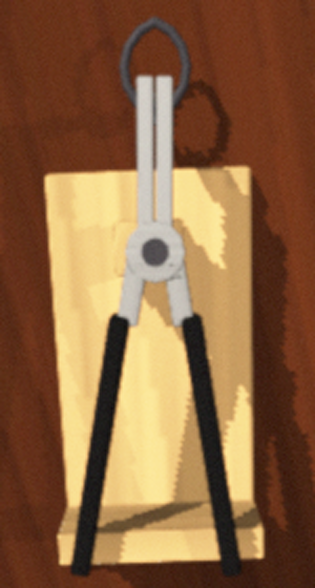

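View pics/t2.png

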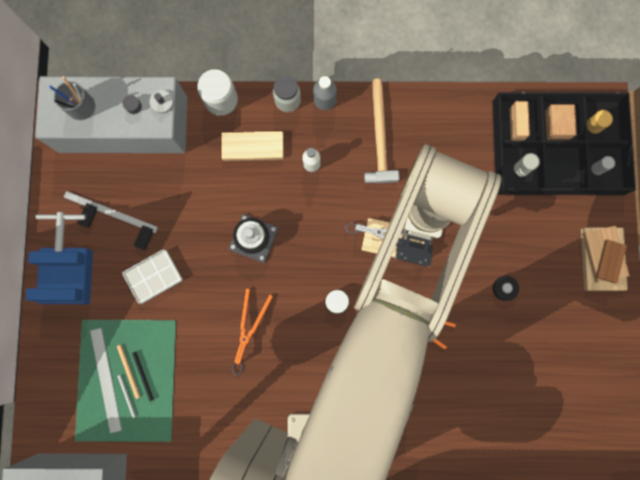

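Emit:
arm_command([
  [[1, 0, 38], [0, 0, -0.2], 1],
  [[0, 0, 38], [0, 0, 0], 1],
  [[0, 0, 38], [0, 0, 0], 1],
  [[0, 0, 36], [0, 0, 0], 1],
  [[0, 0, 20], [0, 0, 0], 1],
  [[0, 0, 10], [0, 0, 0], 1],
  [[0, 0, 0], [0, 0, 0], 1],
])

```text
clock: 3.0
ee_pos: [0.5431, -0.1778, 0.0363]
tool_rot: [-2.473, -1.931, 0.003]
ft_force: [-0.3, 0.5, 0.6]
grip_width: 1.0
```

Run:
```python
from h import *
cap('wrist','w3.png');cap('scene','s3.png');s=bot.observe()
print(s['clock'],s['ee_pos'],s['tool_rot'],s['ft_force'])
im=cv2.imread('pics/s3.png')
cv2.imwrite('pics/s3z.png',cv2.resize(im[140:320,150:400],None,fx=3,fy=3))
```

```text
3.1 [ 0.54587079 -0.17945691  0.04022971] [2.47534748e+00 1.93211410e+00 1.35596063e-03] [-0.61036927  0.68616755  0.43743673]
```

View pics/w3.png

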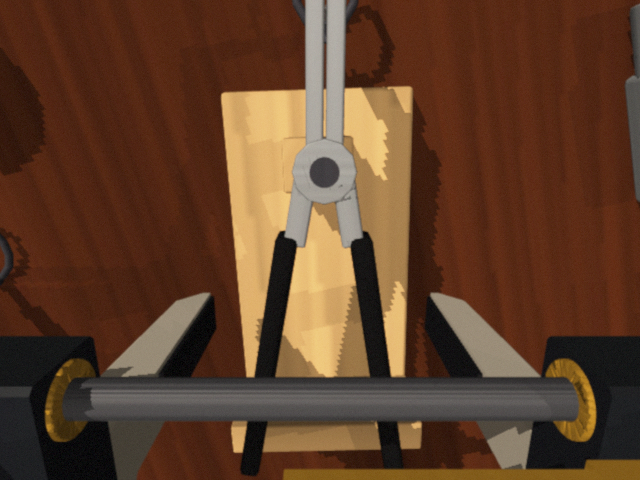

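View pics/s3z.png

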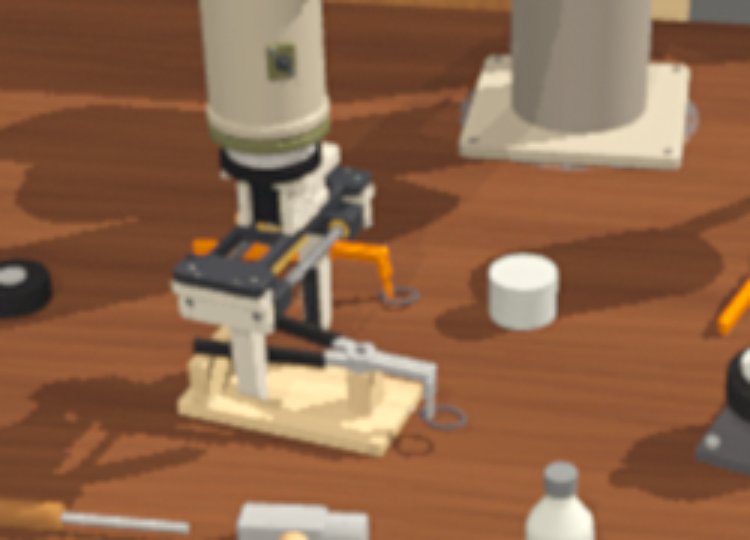

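The fingers straddle the handles symmetrically: rivet at (324,172), fingers at columns 212 and 428. Closing.

Emit:
arm_command([
  [[0, 0, 0], [0, 0, 0], 0.6],
  [[0, 0, 0], [0, 0, 0], 0.5],
  [[0, 0, 0], [0, 0, 0], 0.4],
  [[0, 0, 0], [0, 0, 0], 0.3],
  [[0, 0, 0], [0, 0, 0], 0.2],
  [[0, 0, 0], [0, 0, 0], 0.1],
  [[0, 0, 0], [0, 0, 0], 0],
  [[0, 0, 0], [0, 0, 0], 0],
], force=35)

```text
clock: 3.77
ee_pos: [0.545, -0.18, 0.0387]
tool_rot: [2.478, 1.931, -0.0]
ft_force: [-0.6, -0.3, 0.4]
grip_width: 0.48
```

Emit:
arm_command([
  [[0, 0, 0], [0, 0, 0], 0],
  [[0, 0, 0], [0, 0, 0], 0],
  [[0, 0, 0], [0, 0, 0], 0],
  [[0, 0, 0], [0, 0, 0], 0],
])

```text
clock: 4.1
ee_pos: [0.545, -0.1799, 0.0387]
tool_rot: [-2.478, -1.932, 0.0]
ft_force: [-1.7, -1.3, 2.7]
grip_width: 0.256
```

Run:
```python
from h import *
cap('wrist','w4.png');s=bot.observe()
print(s['clock'],s['ee_pos'],s['ft_force'],s['grip_width'])
```

```text
4.15 [ 0.54501602 -0.17994209  0.03874585] [-1.44490849 -1.73136331  2.44161418] 0.2508885852883556
```

View pics/w4.png

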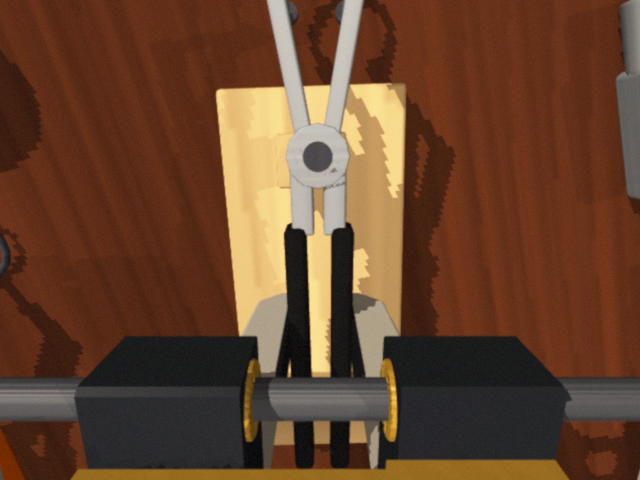

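Emit:
arm_command([
  [[0, 0, -5], [0, 0, 0], 0],
  [[0, 0, -15], [0, 0, 0], 0],
  [[0, 0, -25], [0, 0, 0], 0],
  [[0, 0, -25], [0, 0, 0], 0],
  [[0, 0, -25], [0, 0, 0], 0],
  [[0, 0, -20], [0, 0, 0], 0],
  [[0, 0, -10], [0, 0, 0], 0],
  [[0, 0, 0], [0, 0, 0], 0],
])

```text
clock: 4.82
ee_pos: [0.5467, -0.1802, 0.1667]
tool_rot: [2.474, 1.929, 0.004]
ft_force: [-0.2, -1.1, -2.9]
grip_width: 0.253
```

Run:
```python
from h import *
cap('wrist','w5.png');cap('scene','s5.png');cap('top','t5.png');s=bot.observe()
print(s['clock'],s['ee_pos'],s['tool_rot'],s['ft_force'],s['grip_width'])
im=cv2.imread('pics/s5.png');a=cv2.resize(im[140:310,200:450],None,fx=3,fy=3,interpolation=cv2.INTER_CUBIC)
cv2.imwrite('pics/s5z.png',a)
im=cv2.imread('pics/t5.png');cv2.imwrite('pics/t5z.png',cv2.resize(im[190:280,210:410],None,fx=4,fy=4,interpolation=cv2.INTER_CUBIC))
```

```text
4.9667 [ 0.54423592 -0.17934266  0.16183946] [-2.47579522e+00 -1.93046461e+00  1.69192840e-03] [ 0.85219948  0.78885736 -2.66387278] 0.2524031773898758
```

View pics/w5.png

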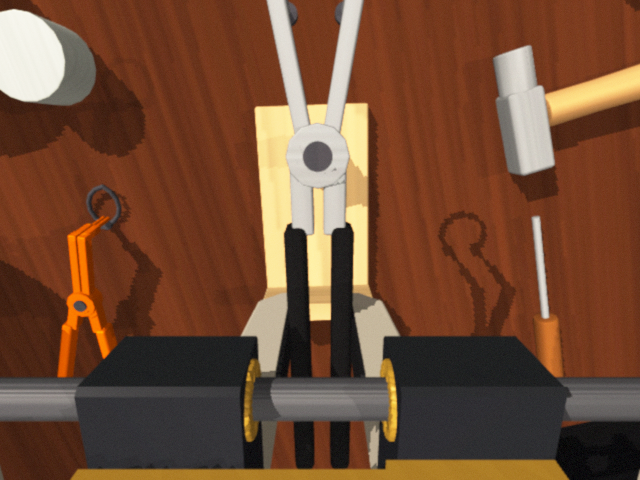

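View pics/s5z.png

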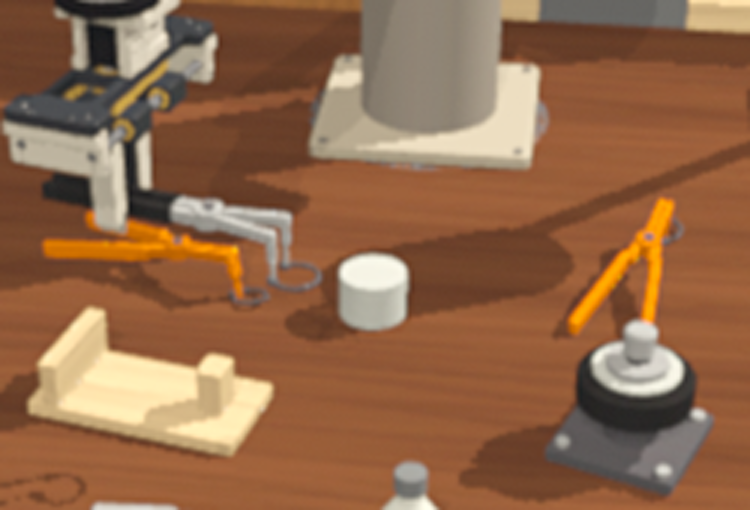

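View pics/t5z.png

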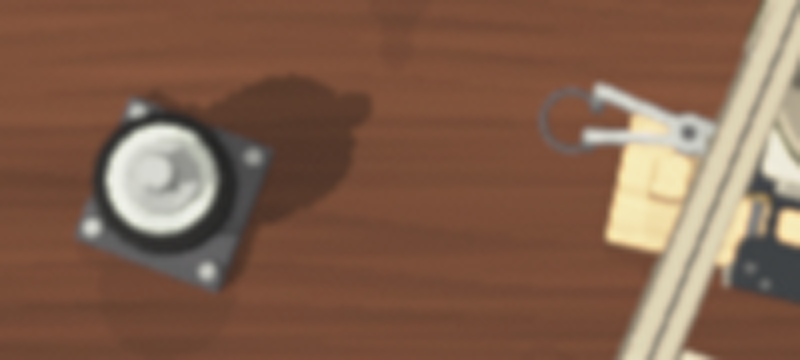

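Run:
```python
from h import *
t=load('t1'[:0]+'top1.png');a=t['img'][205:265,222:282,::-1];A=cv2.resize(a,None,fx=6.5,fy=6.5,interpolation=cv2.INTER_CUBIC)
s=load('scene1.png');b=s['img'][240:300,380:440,::-1];B=cv2.resize(b,None,fx=6.5,fy=6.5,interpolation=cv2.INTER_CUBIC)
cv2.imwrite('pics/z6.png',np.hstack([A,B]))
t=load('t5.png');a=t['img'][200:240,335:395,::-1];A=cv2.resize(a,None,fx=6.5,fy=6.5,interpolation=cv2.INTER_CUBIC)
s=load('s5.png');b=s['img'][205:245,265:325,::-1];B=cv2.resize(b,None,fx=6.5,fy=6.5,interpolation=cv2.INTER_CUBIC)
cv2.imwrite('pics/z7.png',np.hstack([A,B]))
```

```text
(no output)
```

View pics/z6.png

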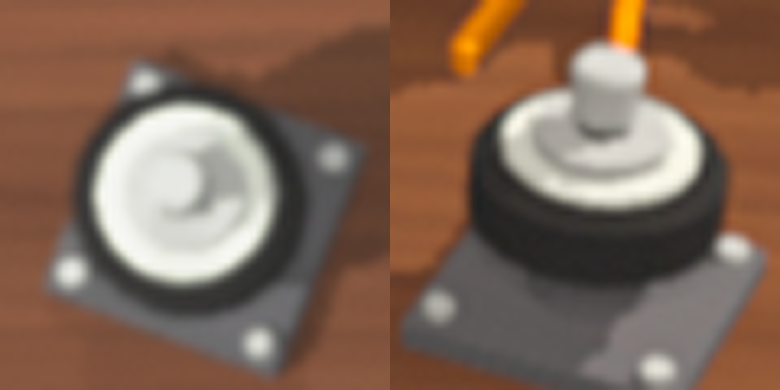

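View pics/z7.png

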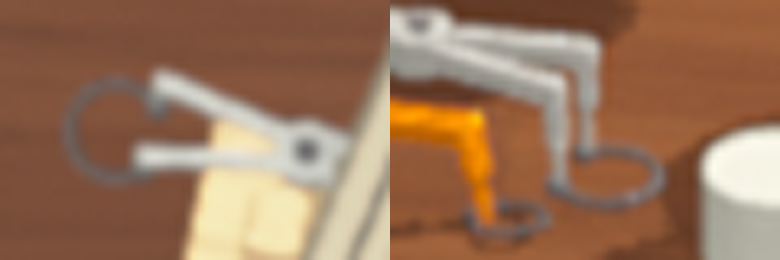

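Run:
```python
from h import *
t=load('t5.png');s=load('s5.png')
def px(x,y,u0,v0):return ((x+.5)/6.5-.5+u0,(y+.5)/6.5-.5+v0)
def tri(a,b):
    o1,d1=ray(t,*a);o2,d2=ray(s,*b)
    k=np.linalg.lstsq(np.c_[d1,-d2],o2-o1,rcond=None)[0];p,q=o1+k[0]*d1,o2+k[1]*d2
    return (p+q)/2,p-q
a,b=px(118,131,335,200),px(217,177,265,205)
print('ring',*tri(a,b),onz(t,*a,.145),onz(s,*b,.145))
o=bot.observe();u=Ro.from_rotvec(o['tool_rot']).as_matrix()[:,0];print('pred',[.545,-.180,0]+.132*u)
a,b=px(178,177,222,205),px(220,60,380,240)
print('stubtop',*tri(a,b),onz(t,*a,.104),onz(s,*b,.104))
print('hub',onz(t,*px(185,190,222,205),.071))
print('tire',onz(t,*px(191,198,222,205),.055))
print('washer scene',onz(s,*px(210,142,380,240),.078),'hub',onz(s,*px(211,145,380,240),.071))
```

```text
ring [ 0.57688272 -0.04873104  0.1443372 ] [-4.08393743e-05  3.38470330e-04 -2.33894237e-05] [ 0.57673873 -0.0485301   0.145     ] [ 0.57797242 -0.04872626  0.145     ]
pred [ 5.77180503e-01 -5.19827684e-02  6.02641580e-05]
stubtop [0.55310482 0.20269552 0.10578376] [ 4.20890561e-05 -1.93888283e-03 -2.49937537e-04] [0.55339339 0.20194572 0.104     ] [0.5500524  0.20384521 0.104     ]
hub [0.55368848 0.20352668 0.071     ]
tire [0.55309015 0.20322568 0.055     ]
washer scene [0.56146428 0.20249449 0.078     ] hub [0.55265903 0.20345101 0.071     ]
```

Emit:
arm_command([
  [[8, -3, 0], [0, 0, 0], 0],
  [[18, -6, 0], [0, 0, 0], 0],
  [[28, -10, 0], [0, 0, 0], 0],
  [[33, -12, 0], [0, 0, 0], 0],
  [[33, -12, 0], [0, 0, 0], 0],
  [[33, -12, 0], [0, 0, 0], 0],
  [[33, -12, 0], [0, 0, 0], 0],
  [[28, -10, 0], [0, 0, 0], 0],
])

```text
clock: 5.63
ee_pos: [0.5207, 0.0493, 0.1619]
tool_rot: [-2.475, -1.931, 0.003]
ft_force: [0.9, 0.1, -1.1]
grip_width: 0.25
```

Emit:
arm_command([
  [[16, -6, 0], [0, 0, 0], 0],
  [[8, -2.6, 10], [0, 0, 0], 0],
  [[0, 0, 10], [0, 0, 0], 0],
  [[0, 0, 5], [0, 0, 0], 0],
  [[0, 0, 0], [0, 0, 0], 0],
  [[0, 0, 0], [0, 0, 0], 0],
  [[0, 0, 0], [0, 0, 0], 0],
])

```text
clock: 6.22
ee_pos: [0.5202, 0.0708, 0.1385]
tool_rot: [-2.479, -1.93, 0.001]
ft_force: [0.5, 0.0, -2.1]
grip_width: 0.255
```

Run:
```python
from h import *
t=cap('top','t8.png');s=cap('scene','s8.png');cap('wrist','w8.png');o=bot.observe()
print(o['clock'],o['ee_pos'],o['tool_rot'],o['ft_force'],o['grip_width'])
a=t['img'][205:265,222:282,::-1];A=cv2.resize(a,None,fx=6.5,fy=6.5,interpolation=cv2.INTER_CUBIC)
b=s['img'][220:280,380:440,::-1];B=cv2.resize(b,None,fx=6.5,fy=6.5,interpolation=cv2.INTER_CUBIC)
cv2.imwrite('pics/z8.png',np.hstack([A,B]))
```

```text
6.3667 [0.5205608  0.07126821 0.13914555] [2.47809565e+00 1.93007219e+00 1.04914060e-03] [ 0.02134369 -0.18315876 -1.49656289] 0.2575628002285199
```

View pics/z8.png

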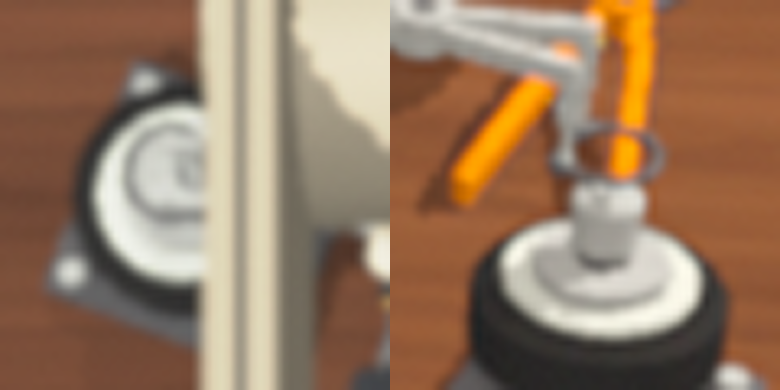

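View pics/w8.png

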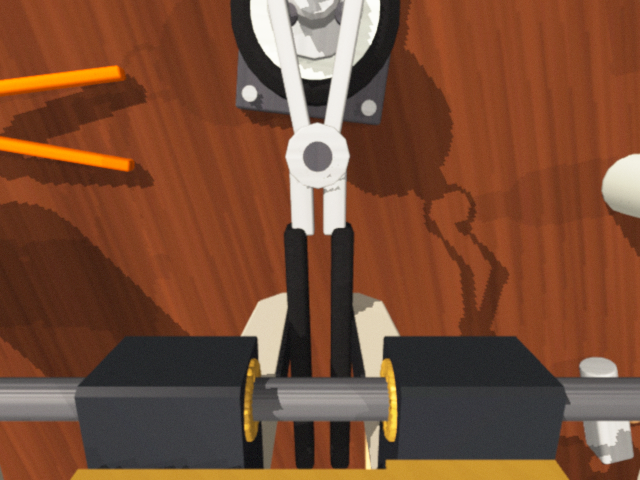

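Run:
```python
from h import *
t=load('t8.png');s=load('s8.png')
def px(x,y,u0,v0):return ((x+.5)/6.5-.5+u0,(y+.5)/6.5-.5+v0)
def ip(c,p,u0,v0):
    u,v=proj(c,p);return ((u-u0+.5)*6.5-.5).round(1),((v-v0+.5)*6.5-.5).round(1)
# ring edges extremes from profile
a,b=px(175,170,222,205),px(216,152,380,220)
print(onz(t,*a,.120),onz(s,*b,.120))
o1,d1=ray(t,*a);o2,d2=ray(s,*b);k=np.linalg.lstsq(np.c_[d1,-d2],o2-o1,rcond=None)[0];print('tri',o1+k[0]*d1,o2+k[1]*d2)
for z in(.104,.12):
  P=np.array([.5532,.203,z]);print(z,'top',ip(t,P,222,205),'scene',ip(s,P,380,220))
w=load('w8.png')
# outlines overlay at larger scale
A=cv2.resize(t['img'][205:265,222:282,::-1],None,fx=10,fy=10,interpolation=cv2.INTER_CUBIC)[:,:300]
B=cv2.resize(s['img'][228:268,395:435,::-1],None,fx=12,fy=12,interpolation=cv2.INTER_CUBIC)
C=cv2.resize(w['img'][0:100,225:410,::-1],None,fx=4,fy=4,interpolation=cv2.INTER_CUBIC)
cv2.imwrite('pics/z9a.png',np.hstack([A[100:300+50],B[:250]]));cv2.imwrite('pics/z9b.png',B);cv2.imwrite('pics/z9c.png',C)
```

```text
[0.55343077 0.20099401 0.12      ] [0.55164573 0.20118253 0.12      ]
tri [0.55327237 0.20086465 0.12097082] [0.55326727 0.20108972 0.12099998]
0.104 top (np.float64(175.2), np.float64(177.5)) scene (np.float64(217.6), np.float64(194.8))
0.12 top (np.float64(169.6), np.float64(170.6)) scene (np.float64(221.5), np.float64(154.8))
```

View pics/z9b.png

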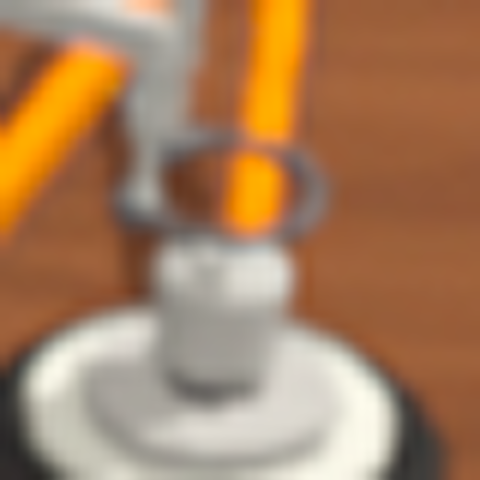

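View pics/z9c.png

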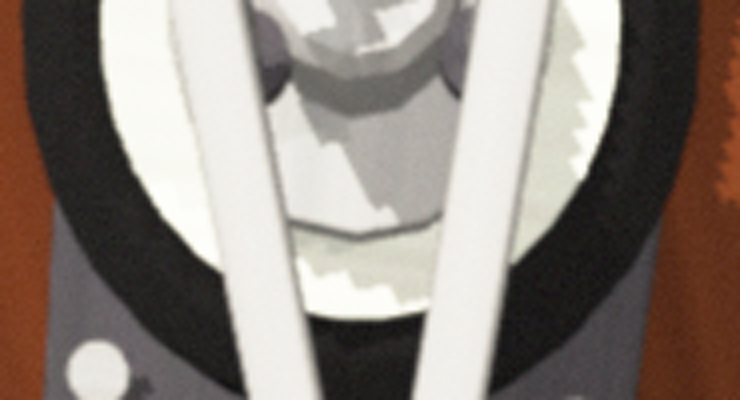

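View pics/z9a.png

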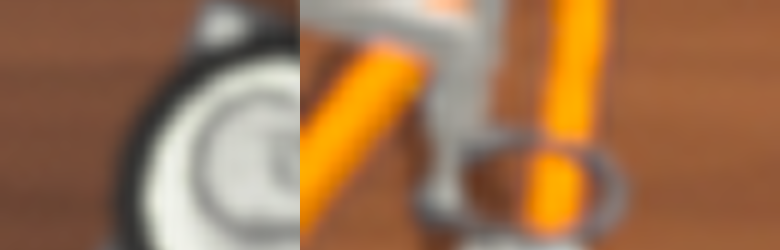

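Run:
```python
from h import *
w=load('w8.png');u=np.array([.248,.969])
f=lambda x,y,z,r:(onz(w,(x+.5)/4-.5+225,(y+.5)/4-.5,z)[:2]+r*u).round(4)
print('stub',f(358,77,.104,.012),'washer',f(360,237,.078,.024),'hub',f(360,318,.071,.035))
# ear points: z ring
a=onz(w,(275+.5)/4-.5+225,(103)/4-.5,.120);b=onz(w,(455+.5)/4-.5+225,(100)/4-.5,.120);print('ears',a,b,(a+b)/2)
```

```text
stub [0.5521 0.2047] washer [0.5519 0.2046] hub [0.5524 0.2067]
ears [0.53950202 0.1891508  0.12      ] [0.55749628 0.1848808  0.12      ] [0.54849915 0.1870158  0.12      ]
```

Emit:
arm_command([
  [[2.2, -1.2, 0], [0, 0, 0], 0],
  [[0, 0, 0], [0, 0, 0], 0],
  [[0, 0, 5], [0, 0, 0], 0],
  [[0, 0, 5], [0, 0, 0], 0],
  [[0, 0, 5], [0, 0, 0], 0],
  [[0, 0, 5], [0, 0, 0], 0],
  [[0, 0, 4], [0, 0, 0], 0],
  [[0, 0, 0], [0, 0, 0], 0],
])

```text
clock: 7.03
ee_pos: [0.5185, 0.0743, 0.1131]
tool_rot: [-2.476, -1.931, 0.003]
ft_force: [0.2, 0.4, -1.0]
grip_width: 0.257
```

Run:
```python
from h import *
w=cap('wrist','w10.png');s=cap('scene','s10.png');t=cap('top','t10.png');o=bot.observe()
print(o['clock'],o['ee_pos'],o['tool_rot'],o['ft_force'],o['wrist_torque'],o['grip_width'])
B=cv2.resize(s['img'][228:268,395:435,::-1],None,fx=10,fy=10,interpolation=cv2.INTER_CUBIC)
C=cv2.resize(w['img'][0:100,260:360,::-1],None,fx=4,fy=4,interpolation=cv2.INTER_CUBIC)
cv2.imwrite('pics/z10.png',np.hstack([B,C]))
```

```text
7.1833 [0.51951221 0.07435154 0.11465871] [-2.47749091e+00 -1.93173947e+00 -7.91072798e-06] [ 0.53690645  0.45898706 -1.09520239] [-0.18523364  0.11030923 -0.01113287] 0.253519840188225
```

View pics/z10.png

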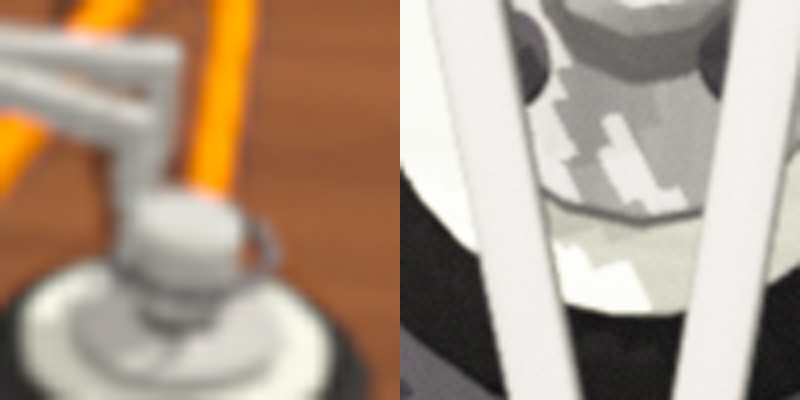

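Run:
```python
from h import *
s=load('s10.png')
B=cv2.resize(s['img'][240:264,400:430,::-1],None,fx=24,fy=24,interpolation=cv2.INTER_NEAREST)
cv2.imwrite('pics/z11.png',B)
def ip(p):
    u,v=proj(s,p);return (u-400+.5)*24,(v-240+.5)*24
for c in((.5532,.203),(.5525,.2042)):
  print(c,'stub top',ip([*c,.104]),'L/R',ip([c[0],c[1]-.012,.104]),ip([c[0],c[1]+.012,.104]))
  print(' ring .0965 C/L/R',ip([*c,.0965]),ip([c[0],c[1]-.019,.0965]),ip([c[0],c[1]+.019,.0965]))
```

```text
(0.5532, 0.203) stub top (np.float64(325.16900090920944), np.float64(241.0926745522504)) L/R (np.float64(193.81081724982414), np.float64(232.16219272585)) (np.float64(456.72269926504123), np.float64(250.03644858774533))
 ring .0965 C/L/R (np.float64(318.4938029756413), np.float64(309.7090549157888)) (np.float64(111.19945097559321), np.float64(295.5349975853178)) (np.float64(526.2754930640331), np.float64(323.91643470746817))
(0.5525, 0.2042) stub top (np.float64(338.252692449867), np.float64(237.90184084096109)) L/R (np.float64(206.9328709982933), np.float64(228.97699808019001)) (np.float64(469.7678998493211), np.float64(246.8399625480713))
 ring .0965 C/L/R (np.float64(331.5426771946791), np.float64(306.50224422957945)) (np.float64(124.3086556571102), np.float64(292.33711735006545)) (np.float64(539.2637168245951), np.float64(320.7006603973068))
```

View pics/z11.png

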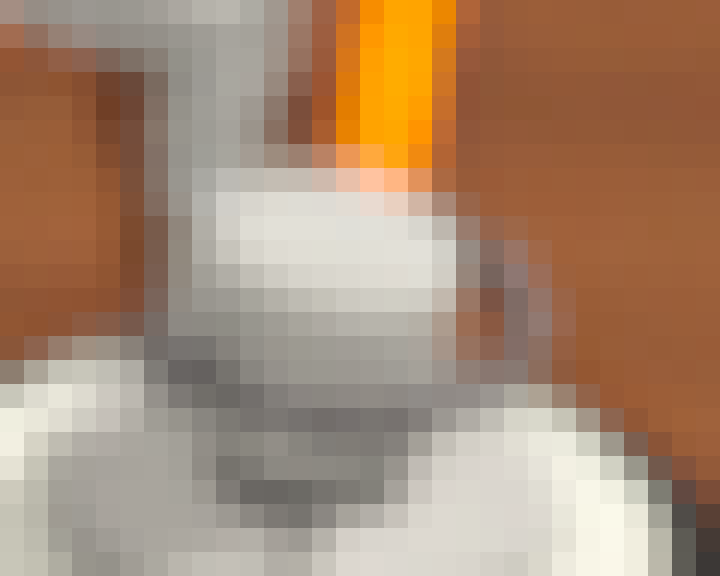

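Run:
```python
from h import *
t=load('t10.png');B=cv2.resize(t['img'][220:248,236:256,::-1],None,fx=20,fy=20,interpolation=cv2.INTER_NEAREST)
cv2.imwrite('pics/z12.png',B)
def ip(p):
    u,v=proj(t,p);return np.round([(u-236+.5)*20,(v-220+.5)*20],1)
c=(.5532,.203)
print('stub top',ip([*c,.104]),'r',.012*586/1.42*20,'ring',ip([*c,.0965]),'r',.019*586/1.425*20)
```

```text
stub top [260.5 247.7] r 99.04225352112677 ring [268.5 257.5] r 156.26666666666668
```

View pics/z12.png

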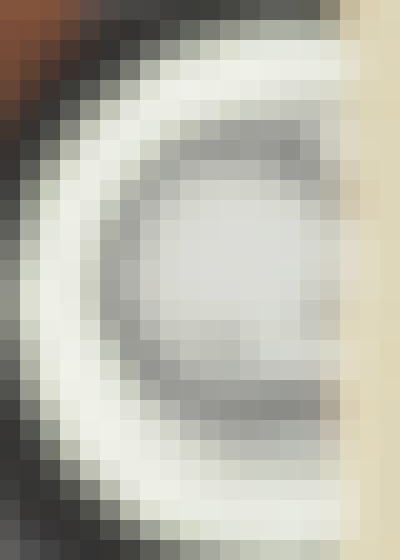

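Emit:
arm_command([
  [[-1.3, 0.3, 0], [0, 0, 0], 0],
  [[0, 0, 4], [0, 0, 0], 0],
  [[0, 0, 4], [0, 0, 0], 0],
  [[0, 0, 4], [0, 0, 0], 0],
  [[0, 0, 0], [0, 0, 0], 0],
  [[0, 0, 0], [0, 0, 0], 0],
])

```text
clock: 7.68
ee_pos: [0.519, 0.073, 0.102]
tool_rot: [-2.477, -1.931, 0.001]
ft_force: [-0.2, 0.6, -1.1]
grip_width: 0.254
```

Emit:
arm_command([
  [[0, 0, 1], [0, 0, 0], 0],
  [[0, 0, 1], [0, 0, 0], 0],
  [[0, 0, 1], [0, 0, 0], 0],
  [[0, 0, 0], [0, 0, 0], 0],
  [[0, 0, 0], [0, 0, 0], 0],
])

```text
clock: 8.1
ee_pos: [0.5194, 0.073, 0.0996]
tool_rot: [-2.477, -1.932, 0.0]
ft_force: [0.1, -0.0, -2.5]
grip_width: 0.257
```

Run:
```python
from h import *
w=cap('wrist','w13.png');s=cap('scene','s13.png');t=cap('top','t13.png')
for i in range(3):
  o=bot.observe();print(o['clock'],o['ee_pos'],o['ft_force'],o['wrist_torque'],o['grip_width'])
B=cv2.resize(s['img'][240:268,400:430,::-1],None,fx=14,fy=14,interpolation=cv2.INTER_NEAREST)
C=cv2.resize(w['img'][0:98,260:355,::-1],None,fx=4,fy=4,interpolation=cv2.INTER_CUBIC)
cv2.imwrite('pics/z13.png',np.hstack([B,C]))
```

```text
8.25 [0.51950706 0.07303051 0.09974038] [ 0.78815694  0.6911608  -0.90048296] [-0.13711234  0.10593764 -0.02180079] 0.25950730588644505
8.25 [0.51950706 0.07303051 0.09974038] [ 0.78815694  0.6911608  -0.90048296] [-0.13711234  0.10593764 -0.02180079] 0.25950730588644505
8.25 [0.51950706 0.07303051 0.09974038] [ 0.78815694  0.6911608  -0.90048296] [-0.13711234  0.10593764 -0.02180079] 0.25950730588644505
```

View pics/z13.png

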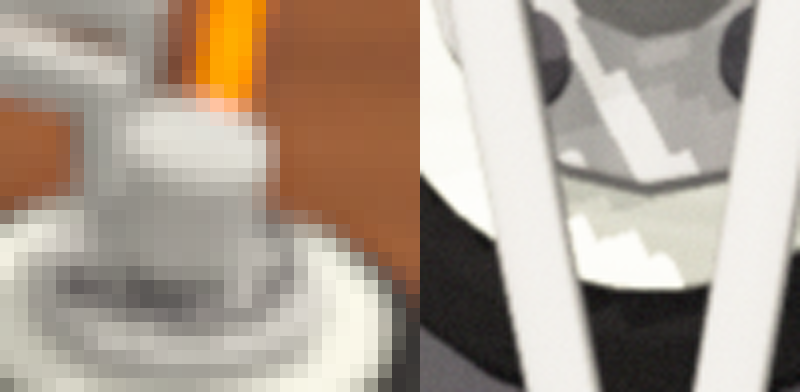

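Emit:
arm_command([
  [[0, 0, 0.6], [0, 0, 0], 0],
  [[0, 0, 0], [0, 0, 0], 0],
])

```text
clock: 8.42
ee_pos: [0.5195, 0.073, 0.099]
tool_rot: [2.477, 1.932, 0.0]
ft_force: [-0.6, 1.0, -0.2]
grip_width: 0.252
```

Emit:
arm_command([
  [[0, 0, 0], [0, 0, 0], 0],
])

```text
clock: 8.5
ee_pos: [0.5195, 0.073, 0.0991]
tool_rot: [2.478, 1.932, 0.0]
ft_force: [0.3, -0.3, -0.4]
grip_width: 0.252
```

Emit:
arm_command([
  [[0, 0, 0.6], [0, 0, 0], 0],
  [[0, 0, 0], [0, 0, 0], 0],
])

```text
clock: 8.67
ee_pos: [0.5195, 0.0729, 0.0984]
tool_rot: [2.477, 1.932, -0.0]
ft_force: [0.0, 1.0, -0.3]
grip_width: 0.249
```

Emit:
arm_command([
  [[0, 0, 0], [0, 0, 0], 0],
])

```text
clock: 8.75
ee_pos: [0.5195, 0.073, 0.0985]
tool_rot: [2.477, 1.932, 0.0]
ft_force: [1.0, -0.5, -0.7]
grip_width: 0.254
```

Emit:
arm_command([
  [[0, 0, 0.6], [0, 0, 0], 0],
  [[0, 0, 0], [0, 0, 0], 0],
])

```text
clock: 8.92
ee_pos: [0.5195, 0.0729, 0.0979]
tool_rot: [2.477, 1.932, 0.0]
ft_force: [-0.1, -0.8, -0.4]
grip_width: 0.254
```

Emit:
arm_command([
  [[0, 0, 0], [0, 0, 0], 0],
])

```text
clock: 9.0
ee_pos: [0.5195, 0.0729, 0.0979]
tool_rot: [2.477, 1.932, 0.0]
ft_force: [-0.4, -1.6, -0.0]
grip_width: 0.256
```

Run:
```python
from h import *
F=[];T=[]
for i in range(3):
  s=cap('scene','s14.png');o=bot.observe();F.append(o['ft_force']);T.append(o['wrist_torque'])
print(o['clock'],o['ee_pos'],np.mean(F,0),np.mean(T,0),o['grip_width'])
w=cap('wrist','w14.png');t=cap('top','t14.png')
B=cv2.resize(s['img'][240:268,400:430,::-1],None,fx=14,fy=14,interpolation=cv2.INTER_CUBIC)
C=cv2.resize(t['img'][220:248,230:258,::-1],None,fx=14,fy=14,interpolation=cv2.INTER_CUBIC)
cv2.imwrite('pics/z14.png',np.hstack([B,C]))
```

```text
9.15 [0.51951107 0.07296332 0.09793324] [-0.16773217 -0.83522556 -0.23384486] [-0.17416268  0.07782026 -0.01054303] 0.2552905079759628
```

View pics/z14.png

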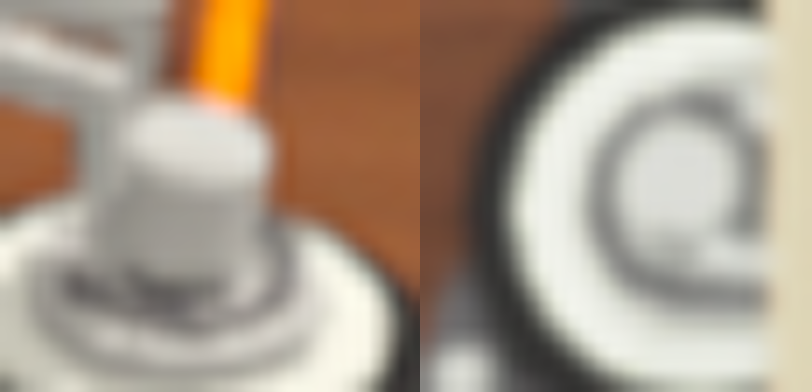

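View pics/s14.png

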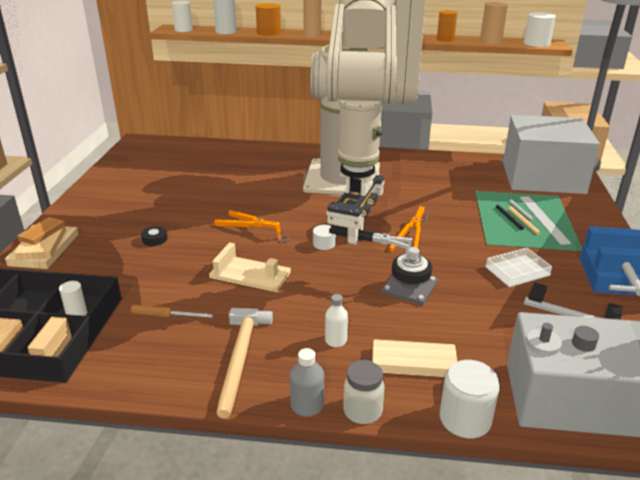

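```bash
python3 -c "
from station import bot
print(bot.hand_in())"
```

```text
the job is handed in; nothing more can be done
None
```

I gripped the pliers at 35 N, lifted them off the rest and lowered the spread ring over the stub to the washer. I handed the job in at about 9.2 s, with the pliers still held there.

**Last checks**
- **Centring:** the top view, half hidden by the arm, showed the ring around the groove, centred to about 1 mm. I had moved it back 1.3 mm partway down because the scene and top views put it up to 2 mm too far along +y.
- **Height:** worked out from the tool position, the ring's middle is at about 79 mm, slightly below the 79.8 mm it would have lying on the washer. That fits light contact, within calibration error.
- **Force:** the vertical reading rose only about 1.5 N above the held weight, so contact with the washer is light. That is close to the sensor noise of about 1 N.
- **Grip:** the handles looked parallel and at their stop after closing. The opening reading was 0.255 (about 24 mm) against the expected 26 mm, and it stayed steady. I took that as an offset in the reading.
- **Other objects:** the glue bottle, tin, screwdriver, tape case, clear case and orange look-alikes look unmoved in the last scene picture.

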